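# Clamp the instrument module in the service fixture

## Robot

A 7-joint arm with a two-finger parallel gripper is mounted at the origin on the work surface. World frame = base frame: x ahead of the robot, y to its left, z up, the work surface at z = 0. Lengths are in mm, angles in rad, forces in N, time in s.
With the tool pointing down it reaches from about 350 to 900 mm from the base axis. Payload 7.2 kg.
Tool frame: the origin (TCP) lies at the very end of the fingers, on their centre line; the grasp point (between the pads) lies 19 mm behind it; x points along the fingers, y is the direction in which the jaws open and shut, and the axes are right-handed (so a half turn about x gives the same grasp; the last joint's range is limited). The gripper opens to 88 mm and grips with 3 to 60 N. Pads are 20 mm wide; open, the fingers measure 115 mm over their backs; the gripper's body (75 mm by 178 mm) begins 61 mm behind the grasp point.
Start: joints at [-1.263, 0.411, -0.013, 1.596, 0.006, 1.134, -0.082], TCP at [229.395, 581.384, 222.653] pointing down, gripper open.
Joint ranges: [-2.95, 2.95], [-0.29, 1.99], [-1.47, 1.44], [0.14, 2.54], [-1.03, 4.17], [0.13, 1.85], [-2.86, 2.86]. Speed limits (rad/s): [2.39, 2.39, 3.01, 3.01, 3.14, 3.14, 3.14].

## Interface

Orientations are given as a 3x3 rotation matrix whose columns are the frame's x, y, z axes.
In Python, from workcell import env gives the robot as it stands.
- The arm moves only by the tool send_rows, never from a script. Its arguments are lists of equal length, an entry for each row: "fingers": the finger opening in mm, from 0 to 87.8; "xyz": the shift along the tool's x, y, z in units of 30 mm (1.0 is 30 mm), a list of three; "twist": the turn about the tool's x in units of 8 degrees (1.0 is 8 degrees). In form: {"fingers": [fingers, ...], "xyz": [[tx, ty, tz], ...], "twist": [twist, ...]}. A call has 1 to 12 rows; each row is the pose to reach, as a shift and turn from the pose commanded when the call began, along the tool's axes at that moment; what a row does not reach only later rows make up. A row lasts 1/10 s, in which the tool goes at most 50 mm and 8.59 degrees, less where a joint would pass 70% of its speed; a pose out of reach is approached as far as the arm can. A call with a gripper value outside its range is refused whole. The fingers move at their own pace and stop on an object; the grip force is fixed at half the most. Time passes only in rows, so rows that repeat a pose let the fingers close. It gives the time, the measured TCP pose, the force and the opening at its end, in the units of the state.
- env.read_state(): the state, without advancing time (a new reading comes with each control period).
- env.get_image(name): name is "scene" or "top" or "wrist"; returns a dict with "pixels" (384x512x3 uint8, blue, green, red), "fx", "fy", "cx", "cy" (pixels), "R" (3x3) and "t" (3): a world point X has camera coordinates R X + t. Camera axes: x right, y down, z forward; pixel columns grow to the right and rows downward; lengths in mm; the calibration is good to about 2 mm. A picture is of the moment at which its call begins. There is no depth.
- env.job_done(): hands the job in, once; it reports no verdict.
The state is a dict: "time": time; "qpos": joint angles; "joint_vel": joint speeds; "joint_efforts": joint torques, N m; "position": TCP position; "ee_rot": TCP orientation; "wrist_force": force on the tool from outside, world axes, zero at the start; "torque": the same for the moment, N m; "grip_width": finger opening in mm.
Only numpy, scipy, OpenCV 4.12 (cv2) and the standard library are available. Lean on these libraries where they do the work, as an engineer would, in place of code of your own. Each camera call takes 0.05 s, during which the arm holds its last target. There are 200 camera calls.

## Task

Clamp the circuit module down for repair: push the steel clamp strap round over the module with the outside of your fingers until it rests against its stop, and only then push the black cam lever fully down. Only push: do not take the strap or the lever between the fingers and lift nothing; the module stays seated in its nest and the things around the fixture stay where they are. Finish with the hand clear.

Things in the scene. Friction and masses are not known exactly. Their poses are not given: they have to be found in the camera images.
- fixture: Aluminium ground plate of the service fixture, fixed to the bench, 150 (x) x 235 (y) x 10 mm thick; origin at the centre of its underside on the bench, z up. In its frame: module nest in the middle (10 mm high rails around it), strap pivot post at (0, 85 mm), latch tower at y = -102 to -114 mm, x within 20 mm, top 88 mm above the bench; the strap's stop block at x = -11.5 to -25.5, y = -69 to -87 mm, top 50 mm above the bench.
- strap (a joint): Angle of the clamp strap about its upright pivot, rad: 0 = closed, lying over the module along the fixture's -y, against its hard stop (the target); grows up to 1.8 as it swings open, counter-clockwise from above, towards the fixture's +x. Stiff hinge (about 0.15 N m friction, no spring): it stays where it is left.
- strap_pivot (a point): The strap's pivot, on its axis at half the strap's height (45 mm above the bench). The axes turn with the strap: -y points along the strap to its free end, +x is its side that faces the opening direction (push on that side to close it), z up. The strap is a flat-sided steel bar 20 mm wide and 18 mm tall (from 36 to 54 mm above the bench) whose free end is 170 mm from the pivot; a round boss of 15 mm radius surrounds the pivot.
- strap_mid (a point): Point on the strap's centre line, 75 mm from the pivot, half-way up the bar, axes as strap_pivot: a good place to push (on the +x side face, 10 mm from this point).
- lever (a joint): Angle of the cam lever about its level axle, rad: 0 = fully down, the lever level at its hard stop (the target); grows up to 1.45 as the lever is raised. Stiff (about 0.2 N m friction, no spring): it stays where it is left, about 3.5 N at the paddle move it.
- lever_axis (a point): The lever's axle, 70 mm above the bench, above where the strap's free end comes to lie. Axes turn with the lever: -x points along it to its paddle, y along the axle, z is its upper face's normal. At joint 0 they equal the fixture's axes (lever points to fixture -x, level). Hub 13 mm radius, 18 mm wide; arm 14 mm wide, 10 mm thick.
- lever_paddle (a point): Middle of the upper face of the lever's black paddle, 60 mm from the axle and 5 mm above the lever's centre plane (axes as lever_axis); the paddle is 24 mm wide (y), 26 mm long, 10 mm thick, its end 75 mm from the axle. Push here, along the arc about the axle, to close the lever.
- module_center (a point): Centre (half-way up) of the loose circuit module, a grey tray with a green board, 110 (x) x 84 (y) x 20 mm tall, about 0.3 kg, seated in the nest with its underside 10 mm and top 30 mm above the bench; 1.5 mm play to each side.
- driver_mid (a point): Screwdriver lying on the bench near the fixture, about 170 mm long; point on it near its middle. Bystander.
- tin: Small white screw jar with a metal lid, 52 mm across, 42 mm tall, standing on the bench; origin at the centre of its underside. Bystander.
- brick: Small black adapter block, 50 x 70 x 28 mm tall, on the bench; origin at the centre of its underside. Bystander.
Things that resemble listed ones, but are neither listed nor needed, are in the scene too. There is more than one size of the part that bears module_center; the job needs the middle-sized.

How it is judged (in metres and radians):
On the way, in this order (a step that is already met when the one before it is completed fails the run):
1. the strap is swung over the module to its stop while the lever is still up (value of joint strap below 0.06 rad and value of joint lever above 0.4 rad), for 0.2 s.
2. then the lever is pushed fully down, the strap still closed (value of joint strap below 0.06 rad and value of joint lever below 0.08 rad), for 0.2 s.
At the end, for the whole second after the job is handed in: strap within 0.06 rad of its stop over the module, lever within 0.08 rad of fully down, both at rest, module still seated in the nest (within 5 mm, level), bystanders within 30 mm of where they were, nothing touched (all of step 2 and velocity of joint strap between -0.05 and 0.05 rad/s and velocity of joint lever between -0.05 and 0.05 rad/s and x of module_center in the frame of fixture between -0.005 and 0.005 m and y of module_center in the frame of fixture between -0.005 and 0.005 m and z of module_center in the frame of fixture between 0.017 and 0.023 m and angle between module_center's own z axis and vertical below 0.06 rad and distance of each of driver_mid, tin, brick from where it was at the start of the episode below 0.03 m).
It fails at once if the lever is pushed down before the strap is over the module (value of joint lever below 0.3 rad and value of joint strap above 0.1 rad).
It fails at once if the module is lifted or pushed out of its seat (distance of module_center from where it was at the start of the episode above 0.008 m).
It fails at once if the strap is taken between the fingers (x of the grasp point in the frame of strap_pivot between -0.008 and 0.008 m and y of the grasp point in the frame of strap_pivot between -0.175 and 0.01 m and z of the grasp point in the frame of strap_pivot between -0.02 and 0.013 m).
It fails at once if the lever is taken between the fingers (x of the grasp point in the frame of lever_axis between -0.08 and -0.015 m and y of the grasp point in the frame of lever_axis between -0.008 and 0.008 m and z of the grasp point in the frame of lever_axis between -0.008 and 0.008 m).
It fails at once if a bystander is moved or lifted (distance of any of driver_mid, tin, brick from where it was at the start of the episode above 0.03 m).
It also fails if it takes over 45 s, if anything falls off the work surface, if the arm or the gripper's body presses on something with over 40 N, if the wrist force passes 120 N, or if a joint passes its speed limit or range.

## Working session

There is one attempt and no reset: what is moved stays moved. The work goes in short steps, Python scripts to look and compute and a tool call to move; the robot and the scene stay as the last step left them, time stands still between calls to the robot, and variables do not carry over. Pictures are saved under pics/ and viewed, on a budget of 10 in all, crops included, one or two more only if the job needs it, and the job is handed in when it is done.

Besides the shell and the picture viewer there is one more tool, called after "Request:" by a JSON object that holds its "op" and its "data". send_rows: Moves the arm, as the interface text tells. Its arguments: {"type":"object","properties":{"fingers":{"type":"array","items":{"type":"number"}},"xyz":{"type":"array","items":{"type":"array","items":{"type":"number"}}},"twist":{"type":"array","items":{"type":"number"}}},"required":["fingers","xyz","twist"]}

```bash
mkdir -p pics
python3 - <<'E'
from workcell import env
import cv2,pickle
d={}
for n in("scene","top"):
    d[n]=env.get_image(n); cv2.imwrite(f"pics/{n}0.png",cv2.resize(d[n]["pixels"],(800,600),interpolation=cv2.INTER_CUBIC))
pickle.dump(d,open("d0.pkl","wb"))
s=env.read_state();print(s["position"],s["ee_rot"],s["time"],s["wrist_force"])
E
```

```text
[229.25353703 580.96293268 221.89430129] [[-3.85842061e-04  3.66935757e-01  9.30246205e-01]
 [-1.38089739e-03  9.30245191e-01 -3.66935931e-01]
 [-9.99998972e-01 -1.42615387e-03  1.47772907e-04]] 0.1 [ 0.11508134 -0.74605836 -0.52184912]
```

View pics/scene0.png

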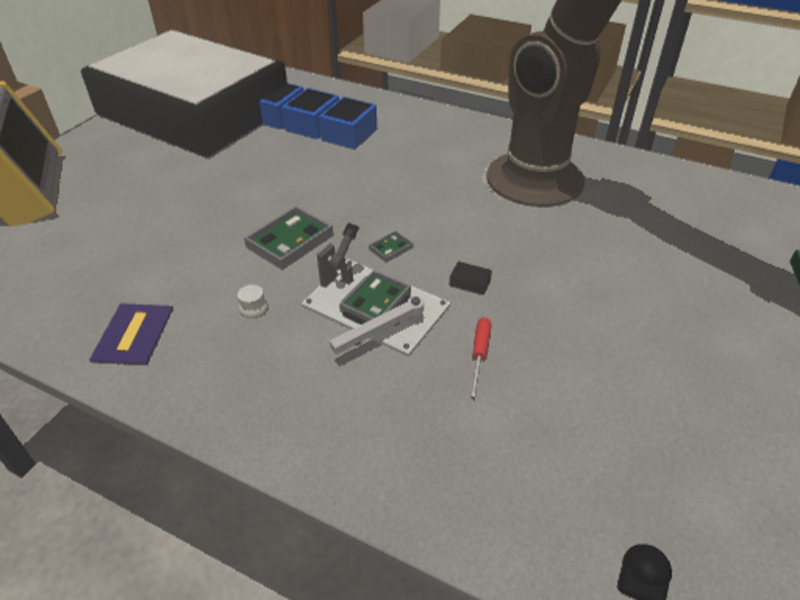

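View pics/top0.png

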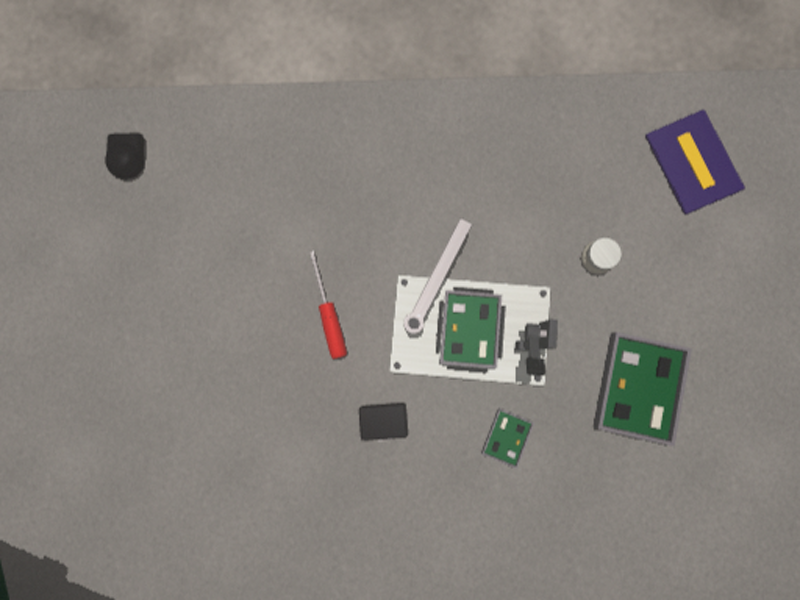

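The top view shows the fixture plate at about (391–551, 276–385), with the strap pivot at (413,323), its free end at (465,223), and the lever tower at about (535,345). The tin is at (603,254) and the driver at about (330,310). I'll enlarge this area and compute positions.

```bash
cat > h.py <<'E'
import numpy as np,cv2,pickle
def ray(c,u,v,z):
    R=np.array(c["R"]);t=np.array(c["t"])
    o=-R.T@t; d=R.T@np.array([(u-c["cx"])/c["fx"],(v-c["cy"])/c["fy"],1]); return o+d*(z-o[2])/d[2]
def proj(c,X):
    p=np.array(c["R"])@np.array(X,float)+np.array(c["t"]); return np.array([c["fx"]*p[0]/p[2]+c["cx"],c["fy"]*p[1]/p[2]+c["cy"]])
E
python3 - <<'E'
from h import *
d=pickle.load(open("d0.pkl","rb"));c=d["top"]
k=.64
for n,u,v,z in[("c1",400,276,10),("c2",551,288,10),("c3",546,385,10),("c4",391,372,10),("piv",413,323,54),("tip",465,223,54),("mod",470,330,30),("tin",603,250,42),("levpad",536,367,130),("drv",329,315,8),("drvtip",313,252,5),("drvend",341,357,10),("brick",383,420,28),("tower",525,350,88)]:
    print(n,ray(c,u*k,v*k,z).round(1))
x=c["pixels"][170:255,240:365];cv2.imwrite("pics/crop.png",cv2.resize(x,(800,544),interpolation=cv2.INTER_CUBIC))
E
```

```text
c1 [625.5 -24.3  10. ]
c2 [ 604.1 -254.    10. ]
c3 [ 458.1 -241.8   10. ]
c4 [478.6  -9.6  10. ]
piv [550.3 -44.6  54. ]
tip [ 696.9 -122.5   54. ]
mod [ 540.5 -128.6   30. ]
tin [ 655.7 -324.5   42. ]
levpad [ 487.6 -205.3  130. ]
drv [566.4  86.    8. ]
drvtip [666.  112.4   5. ]
drvend [501.8  66.9  10. ]
brick [408.9   1.6  28. ]
tower [ 509.9 -198.9   88. ]
```

View pics/crop.png

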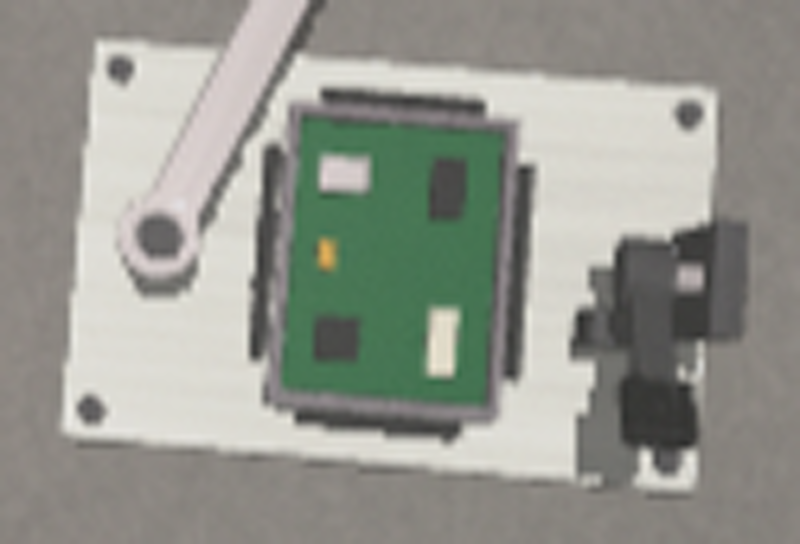

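Run:
```python
from h import *
d=pickle.load(open("d0.pkl","rb"));c=d["top"];s=d["scene"]
P=[ray(c,240+u/6.4,170+v/6.4,10)[:2] for u,v in[(97,40),(717,88),(695,492),(63,437)]]
P=np.array(P);F=np.array([[75,117.5],[75,-117.5],[-75,-117.5],[-75,117.5]])
C=P.mean(0);H=F.T@(P-C);yaw=np.arctan2(H[0,1]-H[1,0],H[0,0]+H[1,1]);R=np.array([[np.cos(yaw),-np.sin(yaw)],[np.sin(yaw),np.cos(yaw)]])
print("C",C,"yaw",yaw,"res",(P-C-F@R.T).round(1).tolist())
fx=lambda w:np.r_[(R.T@(np.array(w[:2])-C)),w[2]].round(1)
print("piv",[fx(ray(c,240+160/6.4,170+235/6.4,z)) for z in(54,60)])
t=ray(c,465*.64,223*.64,54);print("tip",fx(t)); p=C+R@[0,85];v=R.T@(t[:2]-p);print("theta",np.arctan2(v[0],-v[1]),np.hypot(*v))
# lever pred
for y in(-85,-93):
 for a in(.8,1,1.2,1.35,1.45):
  q=[-60*np.cos(a)+5*np.sin(a),60*np.sin(a)+5*np.cos(a)+70]
  w=np.r_[C+R@[q[0],y],q[1]]; print(y,a,"scene",proj(s,w)/.64,"crop",((proj(c,w)-[240,170])*6.4).round())
 w=np.r_[C+R@[0,y],83];print("axle",proj(s,w)/.64,((proj(c,w)-[240,170])*6.4).round())
x=s["pixels"][130:235,185:300];cv2.imwrite("pics/crop2.png",cv2.resize(x,(657,600),interpolation=cv2.INTER_CUBIC))
```

```text
C [ 541.77020171 -130.82715444] yaw -0.09045863981456383 res [[-0.6, -1.7], [-0.4, 2.0], [0.6, 1.3], [0.5, -1.6]]
piv [array([ 0.9, 85.1, 54. ]), array([ 0.6, 85. , 60. ])]
tip [153.8  22.3  54. ]
theta 1.1837159139173317 166.06434703074967
-85 0.8 scene [345.86773401 229.53493986] crop [672. 388.]
-85 1 scene [342.42384574 229.48309654] crop [678. 357.]
-85 1.2 scene [338.62560732 230.6976535 ] crop [683. 322.]
-85 1.35 scene [335.63614256 232.43023709] crop [685. 294.]
-85 1.45 scene [333.61538363 233.96157614] crop [687. 275.]
axle [334.76355519 255.05510276] [659. 274.]
-93 0.8 scene [342.3054263  228.11345023] crop [697. 390.]
-93 1 scene [338.83767143 228.04863033] crop [703. 359.]
-93 1.2 scene [335.01844708 229.2475928 ] crop [708. 324.]
-93 1.35 scene [332.01572097 230.96707187] crop [711. 296.]
-93 1.45 scene [329.9875021  232.48915374] crop [712. 277.]
axle [331.22849841 253.5669632 ] [683. 276.]
```

View pics/crop2.png

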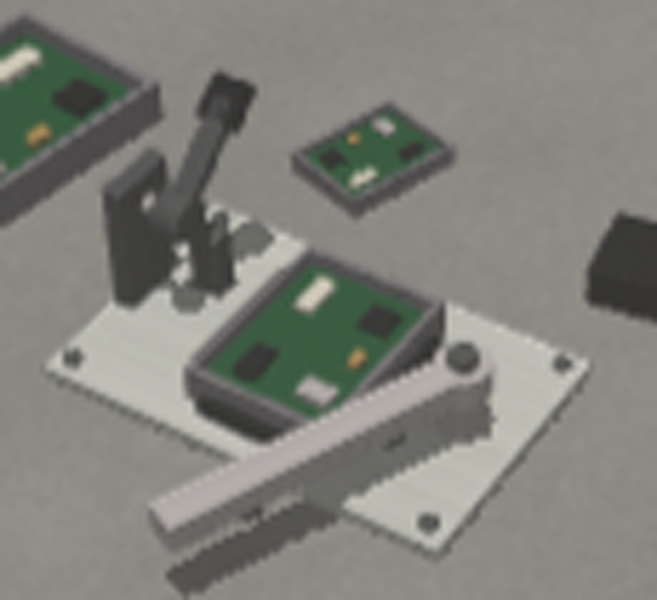

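The lever is up at about 0.65 rad with its axle at fixture y≈-80. The strap is at 1.18 rad. The fixture centre is (541.8, -130.8) with yaw -0.09.

```bash
cat >> h.py <<'E'
C=np.array([541.8,-130.8]);yaw=-.0905
rot=lambda a:np.array([[np.cos(a),-np.sin(a)],[np.sin(a),np.cos(a)]])
piv=C+rot(yaw)@[0,85]
def strap(th,x,r,z): return np.r_[piv+rot(yaw+th)@[x,-r],z], yaw+th   # world pos, tool-y heading
def fixt(x,y,z): return np.r_[C+rot(yaw)@[x,y],z], yaw
def rows(targets):
    from workcell import env
    s=env.read_state();R=s["ee_rot"];h=np.arctan2(R[1,1],R[0,1])
    print("pos",s["position"].round(1),"head",round(h,3),"F",s["wrist_force"].round(1),"t",s["time"],"grip",s["grip_width"])
    for p,a in targets:
        print((R.T@(p-s["position"])/30).round(2).tolist(), round(np.degrees(h-a)/8,2))
E
python3 - <<'E'
from h import *
p,a=strap(1.184,45,75,222);rows([(p,a),(np.r_[p[:2],80],a)])
E
```

```text
pos [229.3 581.  221.9] head 1.195 F [ 0.1 -0.7 -0.5] t 0.1 grip 87.69543342006376
[0.02, -14.29, 20.24] 0.73
[4.75, -14.28, 20.24] 0.73
```

Request:
{"op": "send_rows", "data": {"fingers": [0, 0, 0, 0, 0, 0, 0, 0, 0, 0, 0, 0], "xyz": [[0, -1.1, 1.55], [0, -2.2, 3.1], [0, -3.3, 4.65], [0, -4.4, 6.2], [0, -5.5, 7.75], [0, -6.6, 9.3], [0, -7.7, 10.85], [0, -8.8, 12.4], [0, -9.9, 13.95], [0, -11, 15.5], [0, -12.1, 17.1], [0, -13.2, 18.7]], "twist": [0, 0, 0, 0, 0, 0, 0.1, 0.2, 0.3, 0.4, 0.5, 0.7]}}

```text
time: 1.3
position: [558.4, 77.4, 222.6]
ee_rot: [[-0.0, 0.456, 0.89], [0.0, 0.89, -0.456], [-1.0, -0.0, -0.0]]
wrist_force: [1.1, 2.1, -0.1]
grip_width: 0.2
```

Run:
```python
from h import *
p,a=strap(1.184,45,75,222);rows([(p,a),(np.r_[p[:2],80],a)])
```

```text
pos [558.4  77.4 222.6] head 1.097 F [ 1.1  2.1 -0.1] t 1.3 grip 0.1893198582397873
[0.02, -2.31, 4.12] 0.02
[4.75, -2.31, 4.12] 0.02
```

Request:
{"op": "send_rows", "data": {"fingers": [0, 0], "xyz": [[0, 0, 0], [0, 0, 0]], "twist": [0, 0]}}

```text
time: 1.5
position: [557.8, 78.0, 222.1]
ee_rot: [[-0.001, 0.459, 0.889], [-0.0, 0.889, -0.459], [-1.0, -0.001, -0.001]]
wrist_force: [-0.3, -0.1, 0.3]
grip_width: 0.3
```

Run:
```python
from h import *
p,a=strap(1.184,45,75,222);rows([(p,a),(np.r_[p[:2],80],a)])
```

```text
pos [557.8  78.  222.1] head 1.094 F [-0.3 -0.1  0.3] t 1.5 grip 0.34481072442319965
[0.0, -2.31, 4.15] 0.01
[4.73, -2.3, 4.15] 0.01
```

Request:
{"op": "send_rows", "data": {"fingers": [0, 0, 0, 0, 0, 0, 0, 0, 0], "xyz": [[0, -0.77, 1.38], [0, -1.54, 2.76], [0, -2.3, 4.15], [1, -2.3, 4.15], [2, -2.3, 4.15], [3, -2.3, 4.15], [4, -2.3, 4.15], [4.73, -2.3, 4.15], [4.73, -2.3, 4.15]], "twist": [0, 0, 0, 0, 0, 0, 0, 0, 0]}}

```text
time: 2.4
position: [634.4, -36.3, 77.3]
ee_rot: [[-0.006, 0.453, 0.891], [0.001, 0.891, -0.453], [-1.0, -0.002, -0.006]]
wrist_force: [-0.7, -0.2, -0.4]
grip_width: 0.3
```

Run:
```python
from h import *
from workcell import env
c=env.get_image("wrist");s=env.get_image("scene")
p,a=strap(1.184,45,75,80);rows([(p,a)])
a=c["pixels"]; b=cv2.resize(s["pixels"][110:260,170:370],(512,384),interpolation=cv2.INTER_CUBIC)
cv2.imwrite("pics/w1.png",cv2.resize(np.vstack([a,b]),(400,600)))
q=strap(1.184,10,75,54)[0]; print(proj(c,q),proj(c,strap(1.184,10,150,54)[0]))
```

```text
pos [637.  -37.3  80.9] head 1.099 F [0.1 0.4 0.3] t 2.5 grip 0.5880414157230713
[0.03, -0.1, 0.04] 0.04
[202.19918854 227.62682178] [206.81280681 311.54982866]
```

View pics/w1.png

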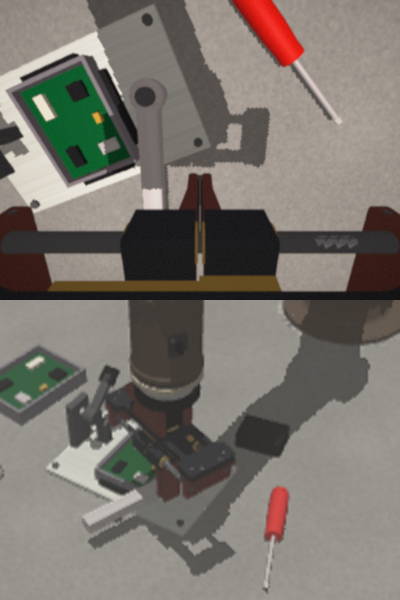

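The fingers are on the strap's +x side, clear of it (strap edge at about (165,190) in the wrist half, fingertips at (200,180)). Next I'll descend and close the gap.

Request:
{"op": "send_rows", "data": {"fingers": [0, 0, 0, 0, 0, 0, 0], "xyz": [[0.7, 0, 0], [1.36, -0.1, 0.04], [1.36, -0.2, 0.04], [1.36, -0.35, 0.04], [1.36, -0.5, 0.04], [1.36, -0.6, 0.04], [1.36, -0.6, 0.04]], "twist": [0, 0, 0, 0, 0, 0, 0]}}

```text
time: 3.2
position: [630.3, -56.3, 40.9]
ee_rot: [[0.001, 0.457, 0.89], [-0.0, 0.89, -0.457], [-1.0, 0.0, 0.001]]
wrist_force: [0.4, -0.0, -0.1]
grip_width: 0.3
```

Run:
```python
from h import *
rows([strap(t,22.5,75,40) for t in np.arange(1.1,.0,-.1)])
```

```text
pos [630.3 -56.3  40.9] head 1.096 F [ 0.4 -0.  -0.1] t 3.2 grip 0.29354321355432555
[0.03, -0.4, 0.01] 0.62
[0.03, -0.66, 0.05] 1.34
[0.03, -0.92, 0.06] 2.05
[0.03, -1.18, 0.05] 2.77
[0.03, -1.44, 0.01] 3.49
[0.03, -1.69, -0.05] 4.2
[0.03, -1.94, -0.14] 4.92
[0.03, -2.17, -0.25] 5.64
[0.03, -2.39, -0.39] 6.35
[0.03, -2.6, -0.55] 7.07
[0.03, -2.79, -0.72] 7.78
```

Request:
{"op": "send_rows", "data": {"fingers": [0, 0, 0, 0, 0, 0, 0, 0, 0, 0], "xyz": [[0, -0.4, 0], [0, -0.66, 0.05], [0, -0.92, 0.06], [0, -1.18, 0.05], [0, -1.44, 0], [0, -1.69, -0.05], [0, -1.94, -0.14], [0, -2.17, -0.25], [0, -2.39, -0.39], [0, -2.6, -0.55]], "twist": [0.6, 1.3, 2.05, 2.8, 3.5, 4.2, 4.9, 5.6, 6.35, 7.05]}}

```text
time: 4.2
position: [580.6, -116.7, 40.5]
ee_rot: [[0.002, 0.994, 0.109], [0.001, 0.109, -0.994], [-1.0, 0.002, -0.001]]
wrist_force: [0.8, 1.2, 0.3]
grip_width: 0.4
```

Run:
```python
from h import *
from workcell import env
c=env.get_image("top");s=env.get_image("scene")
rows([strap(t,22.5,75,40) for t in(.2,.15,.1,.05,0,-.05)])
a=cv2.resize(c["pixels"][140:265,235:375],(400,357),interpolation=cv2.INTER_CUBIC); b=cv2.resize(s["pixels"][110:235,170:310],(400,357),interpolation=cv2.INTER_CUBIC)
cv2.imwrite("pics/w2.png",np.hstack([a,b]))
```

```text
pos [ 579.5 -117.4   40.3] head 0.111 F [-0.4 -0.1 -0.1] t 4.3 grip 0.5357000121730692
[0.01, 0.01, 0.03] 0.01
[0.01, -0.11, 0.06] 0.37
[0.01, -0.24, 0.09] 0.73
[0.01, -0.37, 0.11] 1.09
[0.01, -0.5, 0.13] 1.44
[0.01, -0.63, 0.14] 1.8
```

View pics/w2.png

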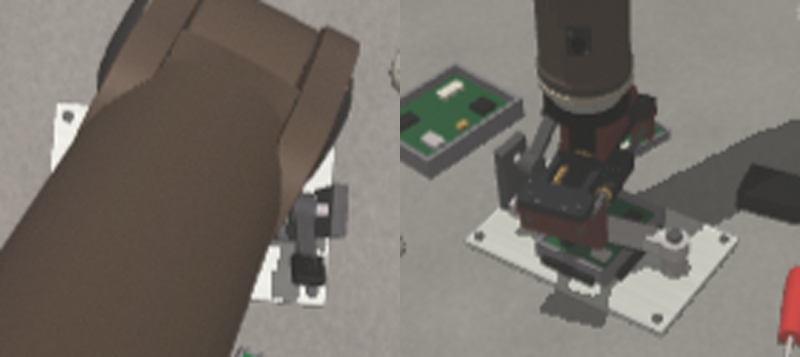

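The strap has swung round over the module, with the boss at (670,245) in the right half, and the lever is still up. I'll continue to the stop gently.

Request:
{"op": "send_rows", "data": {"fingers": [0, 0, 0, 0, 0], "xyz": [[0, -0.11, 0.06], [0, -0.24, 0.09], [0, -0.37, 0.11], [0, -0.45, 0.12], [0, -0.5, 0.13]], "twist": [0.37, 0.73, 1.09, 1.3, 1.44]}}

```text
time: 4.8
position: [565.9, -122.6, 40.2]
ee_rot: [[0.001, 0.996, -0.087], [0.0, -0.087, -0.996], [-1.0, 0.001, -0.0]]
wrist_force: [2.3, 1.2, 0.9]
grip_width: 0.7
```

Request:
{"op": "send_rows", "data": {"fingers": [0], "xyz": [[0, -0.08, 0]], "twist": [0]}}

```text
time: 4.9
position: [563.5, -122.7, 40.2]
ee_rot: [[0.001, 0.996, -0.087], [-0.0, -0.087, -0.996], [-1.0, 0.001, 0.0]]
wrist_force: [2.0, 1.0, 1.7]
grip_width: 0.7
```

Request:
{"op": "send_rows", "data": {"fingers": [0], "xyz": [[0, -0.05, 0]], "twist": [0]}}

```text
time: 5.0
position: [562.8, -122.8, 40.3]
ee_rot: [[0.003, 0.996, -0.087], [-0.001, -0.087, -0.996], [-1.0, 0.003, 0.001]]
wrist_force: [8.2, 0.5, -4.5]
grip_width: 0.3
```

Request:
{"op": "send_rows", "data": {"fingers": [0, 0], "xyz": [[0, -0.04, 0], [0, -0.04, 0]], "twist": [0, 0]}}

```text
time: 5.2
position: [562.9, -122.7, 40.4]
ee_rot: [[0.005, 0.996, -0.087], [-0.001, -0.087, -0.996], [-1.0, 0.005, 0.001]]
wrist_force: [9.2, -1.2, -5.7]
grip_width: 0.7
```

Request:
{"op": "send_rows", "data": {"fingers": [0, 0, 0], "xyz": [[0, -0.04, 0], [0, -0.04, 0], [0, -0.04, 0]], "twist": [0, 0, 0]}}

```text
time: 5.5
position: [562.8, -122.8, 40.4]
ee_rot: [[0.007, 0.996, -0.086], [-0.002, -0.086, -0.996], [-1.0, 0.007, 0.002]]
wrist_force: [12.5, -0.5, -8.8]
grip_width: 0.4
```

Run:
```python
from h import *
from workcell import env
s=env.get_image("scene");w=env.get_image("wrist")
rows([strap(0,22.5,75,40),strap(0,60,75,40),strap(0,60,75,150)])
b=cv2.resize(s["pixels"][120:230,190:300],(400,400),interpolation=cv2.INTER_CUBIC)
cv2.imwrite("pics/w3.png",np.hstack([b,cv2.resize(w["pixels"],(400,400))]))
```

```text
pos [ 562.8 -122.8   40.5] head -0.086 F [12.9 -0.7 -8.9] t 5.6 grip 0.5716260431596234
[0.02, 0.08, -0.0] 0.03
[0.02, 1.33, 0.0] 0.03
[-3.64, 1.35, 0.01] 0.03
```

View pics/w3.png

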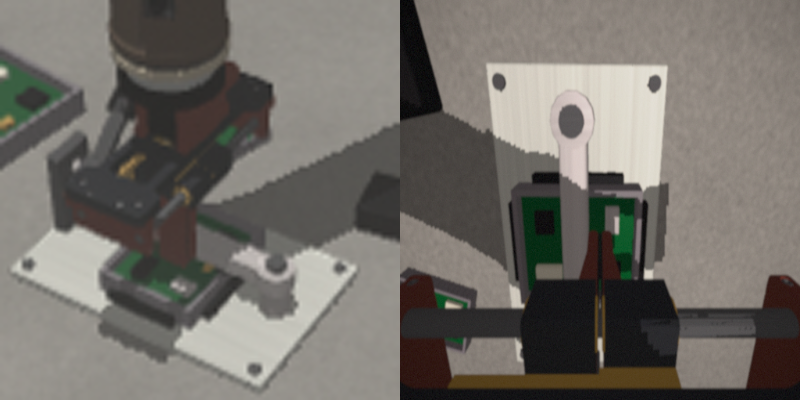

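The strap sits against its stop: it is parallel to the plate edges in the wrist view, and the force is rising with no further movement. Now I'll back off sideways and rise.

Request:
{"op": "send_rows", "data": {"fingers": [0, 0, 0, 0, 0, 0, 0], "xyz": [[0, 0.4, 0], [0, 1.0, 0], [0, 1.3, 0], [-1.3, 1.3, 0], [-2.7, 1.3, 0], [-4, 1.3, 0], [-4, 1.3, 0]], "twist": [0, 0, 0, 0, 0, 0, 0]}}

```text
time: 6.3
position: [600.1, -127.3, 164.9]
ee_rot: [[0.007, 0.996, -0.088], [-0.001, -0.088, -0.996], [-1.0, 0.007, 0.0]]
wrist_force: [-0.4, -0.1, 0.3]
grip_width: 0.3
```

Run:
```python
from h import *
rows([fixt(-33,-80,160),fixt(-33,-80,128)])
```

```text
pos [ 600.1 -127.3  164.9] head -0.089 F [-0.4 -0.1  0.3] t 6.3 grip 0.3079478238905115
[0.14, -3.03, 2.95] 0.01
[1.21, -3.04, 2.95] 0.01
```

Request:
{"op": "send_rows", "data": {"fingers": [0, 0, 0, 0, 0, 0, 0], "xyz": [[0, -1, 1], [0, -2, 2], [0, -3, 2.95], [0, -3, 2.95], [0.6, -3, 2.95], [1, -3, 2.95], [1, -3, 2.95]], "twist": [0, 0, 0, 0, 0, 0, 0]}}

```text
time: 7.0
position: [499.3, -205.1, 127.9]
ee_rot: [[-0.004, 0.996, -0.087], [0.001, -0.087, -0.996], [-1.0, -0.004, -0.0]]
wrist_force: [-0.8, 0.1, -0.5]
grip_width: 0.7
```

Run:
```python
from h import *
from workcell import env
w=env.get_image("wrist");s=env.get_image("scene")
A=np.arange(.65,-.01,-.065)
rows([fixt(-62*np.cos(a)+5*np.sin(a)+10,-80,70+62*np.sin(a)+5*np.cos(a)) for a in A])
b=cv2.resize(s["pixels"][110:210,180:280],(400,400),interpolation=cv2.INTER_CUBIC)
cv2.imwrite("pics/w4.png",np.hstack([b,cv2.resize(w["pixels"],(400,400))]))
```

```text
pos [ 500.3 -205.8  129.5] head -0.088 F [-0.2  0.4 -0.4] t 7.1 grip 0.7283741609793496
[0.6, -0.06, 0.05] 0.02
[0.7, -0.15, 0.05] 0.02
[0.81, -0.22, 0.05] 0.02
[0.92, -0.3, 0.05] 0.02
[1.04, -0.36, 0.05] 0.02
[1.17, -0.42, 0.05] 0.02
[1.29, -0.47, 0.05] 0.02
[1.42, -0.51, 0.05] 0.02
[1.55, -0.54, 0.05] 0.02
[1.68, -0.56, 0.05] 0.02
[1.82, -0.58, 0.05] 0.02
```

View pics/w4.png

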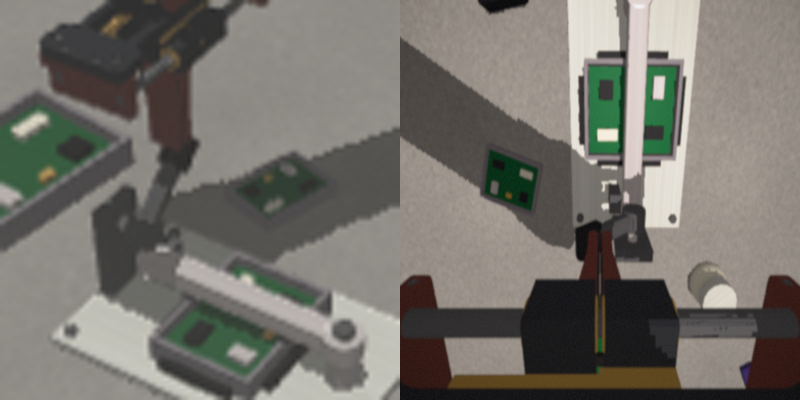

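The fingertip is just above the paddle ((175,155) in the scene half), the strap lies closed over the module, and the lever is up. I'll push it down along the arc.

Request:
{"op": "send_rows", "data": {"fingers": [0, 0, 0, 0, 0, 0, 0, 0, 0, 0, 0], "xyz": [[0.3, 0, 0.05], [0.6, -0.06, 0.05], [0.7, -0.15, 0.05], [0.81, -0.22, 0.05], [0.92, -0.3, 0.05], [1.04, -0.36, 0.05], [1.17, -0.42, 0.05], [1.29, -0.47, 0.05], [1.42, -0.51, 0.05], [1.55, -0.54, 0.05], [1.65, -0.56, 0.05]], "twist": [0, 0, 0, 0, 0, 0, 0, 0, 0, 0, 0]}}

```text
time: 8.2
position: [483.2, -206.1, 80.0]
ee_rot: [[-0.0, 0.996, -0.088], [0.0, -0.088, -0.996], [-1.0, -0.0, -0.0]]
wrist_force: [0.7, -0.3, 2.9]
grip_width: -0.1
```

Request:
{"op": "send_rows", "data": {"fingers": [0, 0], "xyz": [[0.07, -0.02, 0], [0.1, -0.02, 0]], "twist": [0, 0]}}

```text
time: 8.4
position: [482.8, -206.0, 77.2]
ee_rot: [[-0.0, 0.996, -0.088], [0.0, -0.088, -0.996], [-1.0, -0.0, -0.0]]
wrist_force: [1.4, 0.0, 3.1]
grip_width: 0.6
```

Request:
{"op": "send_rows", "data": {"fingers": [0, 0], "xyz": [[0.04, 0, 0], [0.06, 0, 0]], "twist": [0, 0]}}

```text
time: 8.6
position: [482.7, -206.0, 75.5]
ee_rot: [[-0.001, 0.996, -0.088], [0.0, -0.088, -0.996], [-1.0, -0.001, -0.0]]
wrist_force: [0.5, -0.6, 3.6]
grip_width: 0.5
```

Request:
{"op": "send_rows", "data": {"fingers": [0, 0], "xyz": [[0.04, 0, 0], [0.06, 0, 0]], "twist": [0, 0]}}

```text
time: 8.8
position: [482.7, -206.1, 74.8]
ee_rot: [[-0.0, 0.996, -0.088], [0.001, -0.088, -0.996], [-1.0, -0.0, -0.001]]
wrist_force: [-4.6, 3.0, 24.2]
grip_width: 1.1
```

Request:
{"op": "send_rows", "data": {"fingers": [0, 0, 0], "xyz": [[0.04, 0, 0], [0.04, 0, 0], [0.04, 0, 0]], "twist": [0, 0, 0]}}

```text
time: 9.1
position: [482.7, -206.1, 74.6]
ee_rot: [[0.001, 0.996, -0.089], [0.002, -0.089, -0.996], [-1.0, 0.0, -0.002]]
wrist_force: [-7.9, 2.3, 29.7]
grip_width: 0.8
```

The lever has stopped hard at z = 74.6, where 75 was expected. I'll go straight up and clear, over to the robot's side.

Request:
{"op": "send_rows", "data": {"fingers": [0, 0, 0, 0, 0, 0, 0, 0, 0, 0, 0, 0], "xyz": [[-0.5, 0, 0], [-1.5, 0, 0], [-2.7, 0, 0], [-4, 0, 0], [-5, 0, 0], [-5, 0, -1.5], [-5, 0, -3], [-5, 0, -4.5], [-5, 0, -6], [-5, 0, -7.5], [-5, 0, -9], [-5, 0, -9]], "twist": [0, 0, 0, 0, 0, 0, 0, 0, 0, 0, 0, 0]}}

```text
time: 10.3
position: [505.9, 69.7, 221.8]
ee_rot: [[-0.002, 0.997, -0.079], [0.001, -0.079, -0.997], [-1.0, -0.002, -0.001]]
wrist_force: [-0.2, -0.6, 0.1]
grip_width: 0.5
```

Run:
```python
from h import *
from workcell import env
rows([])
c=env.get_image("top");s=env.get_image("scene")
a=cv2.resize(c["pixels"][130:290,190:430],(600,400),interpolation=cv2.INTER_CUBIC); b=cv2.resize(s["pixels"][120:260,150:330],(257,200),interpolation=cv2.INTER_CUBIC)
b=cv2.resize(s["pixels"][120:270,150:330],(480,400),interpolation=cv2.INTER_CUBIC)
cv2.imwrite("pics/w5.png",cv2.resize(np.hstack([a,b]),(800,296)))
```

```text
pos [505.9  69.7 221.8] head -0.079 F [-0.2 -0.6  0.1] t 10.3 grip 0.47469413121080106
```

View pics/w5.png

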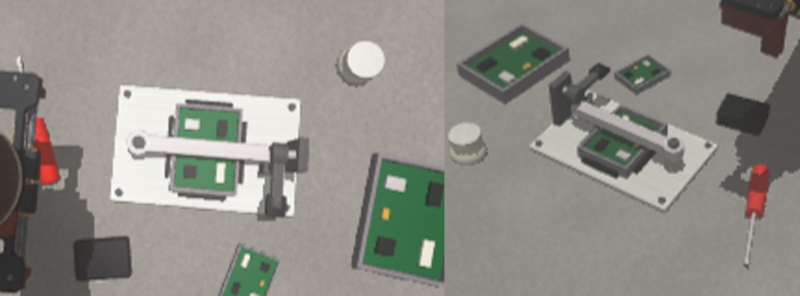

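Run:
```python
from h import *
d=pickle.load(open("d0.pkl","rb"))
for a in(0,.15,.3):
  p=fixt(-60*np.cos(a)+5*np.sin(a),-80,70+60*np.sin(a)+5*np.cos(a))[0]
  u=proj(d["top"],p);v=proj(d["scene"],p)
  print(a,((u-[190,130])*1.85).round(),((v-[150,120])*1.973+[444,0]).round())
```

```text
0 [274. 204.] [598.  69.]
0.15 [276. 203.] [597.  65.]
0.3 [277. 201.] [595.  61.]
```

```bash
python3 -c "
from workcell import env
print(env.job_done())"
```

```text
the job is handed in; nothing more can be done
None
```

The module is clamped. I pushed the strap round to its stop with the outside of the closed fingers, then pushed the lever fully down. The job was handed in at about 10.4 s of the 45 s allowed; it reports no verdict.

- **Strap:** it stopped moving while the wrist force rose to about 13 N. In the images it lies along the fixture's centre line over the module.
- **Lever:** it stopped hard with the fingertip at 74.6 mm, against 75 mm expected for a level lever, at about 30 N. In the last pictures the paddle is within about 3 px of where a level lever should appear.
- **Module and bystanders:** by eye, the module is still in its nest and the tin, brick and driver have not moved. I did not measure their positions. The hand partly hid the driver in the top view, but the scene view shows it.
- **Hand:** it finished clear, 222 mm above the bench and beside the fixture, with wrist force near zero.

One measurement disagreed slightly: the finger met the strap about 2 to 3 mm later than its stated thickness implied, which made no difference. No check failed.

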